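# Pin the swing bar of the box nest

### The job

Two small kraft boxes sit in the nest on the bench, ready to be stamped. Swing the nest's bar shut against its stop, then lock it with the red-knobbed pin from the wooden block: the pin goes down through the upper steel knuckle, the steel eye of the bar's tongue and the lower knuckle until its knob sits home on the upper knuckle. The tongue stands too far out, and the eye is hidden between the knuckles: draw it back by its black thumb knob and find the alignment by feel. Be gentle (never force the pin or lean on it), leave the boxes in the nest and do not disturb the stamp or the tape roll.

Things in the scene. Friction and masses are not known exactly. Their poses are not given: they have to be found in the camera images.
- nest: Plywood board 145 x 285 x 12 mm, fixed to the bench. Origin on the bench surface; z up, y along the board to the left, x away from the robot's side; it covers x -52..92, y -155..130 mm. On it: low walls (top z 38 mm) round the two boxes, the swing bar's upright pivot at x -20, y 100, the C bracket with both knuckles at x -20, y -115. The boxes begin at x 12 mm and rise to z 52 mm.
- knuckle_top (a point): Centre of the mouth of the upper steel knuckle (nest frame x -20, y -115, z 66 mm). Both knuckles are fixed on one upright axis, tubes of 26 mm outer and 13.6 mm inner diameter; the upper spans z 46..66, the lower z 12..30 mm above the bench. The bracket's upright stands 20 mm behind the axis (nest +x), top z 68 mm; the gap faces the robot's side.
- knuckle_foot (a point): Bottom of the lower knuckle on the same axis, at the board's top, z 12 mm above the bench.
- gate (a joint): Angle of the aluminium swing bar about its upright pivot, rad. 0: shut against its stop, the bar lying along nest y; it grows as the bar opens towards nest -x (to 1.1). It stays where it is left; about 3 N at its wooden grip moves it. When shut, the tongue's steel eye strap lies between the knuckles, in line with them across the bar.
- gate_grip (a point): Middle of the bar's upright wooden grip (16 to 18 mm diameter, z 41 to 75 mm), 68 mm from the pivot axis, 60 mm above the bench. Axes of the bar: -y points along it from the pivot to the free end. The bar is 14 mm wide, top at z 32 mm, with an 18 mm rubber facing on its box side.
- screw (a point): Head of the dark clamp screw fixed in the bar, 110 mm from the pivot, z 46 mm. It holds the tongue, a brass channel 24 mm wide at z 33..43 mm, which slides in its slot along the bar only: about 2 N moves it, it stays where left. Let into its end is a steel strap 18 mm wide (top z 43.5) with an eye, 28 mm outer, 14 mm inner diameter, set to length by a set screw that does not give.
- thumb_knob (a point): Middle of the upright black thumb knob that is fixed on the tongue: 16 mm diameter, from z 47 to 69 mm, this point at z 61 mm; axes of the bar. It starts 159 to 160.5 mm from the pivot and can be drawn in to 132 mm. The eye's centre lies 60 to 82 mm beyond it (bar -y), as its strap happens to be set; that is not measured. So the eye starts 4 to 28 mm too far out.
- tongue: The tongue that carries knob and eye; origin 71 mm from the knob towards the free end (bar -y), z 33 mm, axes of the bar. This is only the mean place of the eye's centre: the real one is up to 11 mm nearer or further along the bar.
- pin_knob (a point): Point on the axis of the loose hinge pin (70 g, standing nose down in its block), in its red knob: 18 mm diameter, 36 mm high, lower rim 20 mm. It lies 22 mm above the knob's underside, 14 mm below its top, 74 mm above the tip; z is the pin's axis, up. Pin home: knob underside on the upper knuckle, this point 22 mm above point knuckle_top; nose resting on the strap: 51 mm above it.
- pin_tip (a point): Lower end of the same pin, on its axis. The steel shank is 12 mm in diameter and 52 mm long; its last 10 mm taper to a blunt 9 mm nose. The taper finds a hole up to about 2 mm off; further off, the nose lands on the eye strap and the pin stands there in the upper knuckle. It drops when the eye comes under it, and then blocks the tongue.
- pin_block: Wooden block 56 x 56 x 50 mm fixed to the bench that parks the pin in a hole 40 mm deep, with about 1 mm of play; origin under its centre.
- box_a: Small kraft box 57 x 72 x 40 mm, loose, in the left half of the nest; origin at the centre of its underside.
- box_b: Small kraft box 52 x 68 x 36 mm, loose, in the right half of the nest; origin at the centre of its underside.
- stamp: Rubber stamp, wooden handle up, 27 x 52 x 77 mm, a loose bystander; origin at the centre of its underside.
- tape_roll: Roll of brown tape lying flat, 117 mm across and 48 mm high, a loose bystander; origin at the centre of its underside.
There are look-alikes about, which are no part of the job. There is more than one size of the part that bears pin_knob; the job needs the middle-sized.

How it is judged:
On the way, in this order (a step that is already met when the one before it is completed fails the run):
1. the bar is swung shut (within 0.03 rad of its stop) (value of joint gate below 0.03 rad), for 0.2 s.
2. with the bar shut, the pin's nose stands inside the upper knuckle, at least 8 mm deep (value of joint gate below 0.03 rad and z of pin_tip in the frame of knuckle_top below -0.008 m and horizontal distance between pin_tip and knuckle_top below 0.006 m), for 0.1 s.
At the end, for the whole second after the job is handed in: The bar is shut (gate within 0.03 rad of 0) and the pin stands upright through upper knuckle, tongue eye and lower knuckle, released, with its knob home on the upper knuckle (within 3 mm); both boxes still sit in the nest (value of joint gate below 0.03 rad and z of pin_tip in the frame of knuckle_foot below 0.005 m and horizontal distance between pin_tip and knuckle_foot below 0.004 m and angle between pin_tip's own z axis and vertical below 0.07 rad and horizontal distance between pin_knob and knuckle_top below 0.006 m and horizontal distance between each of box_a, box_b and nest below 0.075 m and height (world z) of each of box_a, box_b below 0.02 m); the robot touches nothing.
It fails at once if the pin and the tongue (with its eye) press on each other with more than 20 N (contact force between pin and tongue above 20 N).
It fails at once if the pin is pressed on the nest with more than 40 N (contact force between pin and nest above 40 N).
It fails at once if the stamp is moved more than 25 mm (distance of stamp from where it was at the start of the episode above 0.025 m).
It fails at once if the tape roll is moved more than 25 mm (distance of tape_roll from where it was at the start of the episode above 0.025 m).
It also fails if it takes over 54 s, if anything falls off the work surface, if the arm or the gripper's body presses on something with over 40 N, if the wrist force passes 120 N, or if a joint passes its speed limit or range.

### The arm

A 6-joint arm with a two-finger parallel gripper is mounted at the origin on the work surface; the furniture and walls round the work are solid. World frame = base frame: x ahead of the robot, y to its left, z up, the work surface at z = 0. Lengths are in m, angles in rad, forces in N, time in s.
With the tool pointing down it reaches from about 0.425 to 0.95 m from the base axis. Payload 3.5 kg.
Tool frame: the origin (TCP) lies on the centre line of the jaws, within the pads' length; the fingertips stand 14 mm ahead of it and the grasp point (between the pads) lies 5 mm behind it (ctrl.finger_overhang is the distance from the TCP to the fingertips, in m); z points along the fingers, y is the line along which they close (so a half turn about z gives the same grasp; the last joint's range is limited). The gripper opens to 85 mm and grips with 20 to 120 N. Pads are 22 mm wide; open, the fingers measure 114 mm over their backs; the gripper's body (76 mm by 85 mm) begins 54 mm behind the grasp point. The pads swing forward as they close: fully open they stand 13 mm farther back than shut.
Start: joints at [1.113, 0.286, 1.577, -0, 1.279, -0.15], TCP at [0.204, 0.643, 0.245] pointing down, gripper open.
Joint ranges: [-2.77, 2.77], [-0.9, 2.22], [0.21, 2.48], [-1.53, 4.67], [0.24, 2.81], [-2.84, 2.84]. Speed limits (rad/s): [2.79, 2.79, 3.14, 3.14, 3.14, 3.14].

### API

Orientations are given as a unit quaternion [x, y, z, w].
In Python, from plant import ctrl gives the robot as it stands.
- The arm moves only by the tool send_rows, never from a script. Its argument "moves" is text: rows parted by semicolons, each of 7 numbers parted by spaces: the turn, a rotation vector about the tool's x, y, z in units of 360 degrees (1.0 is 360 degrees), then the shift along the tool's x, y, z in units of 20 cm (1.0 is 20 cm), then the gripper's target within -1 to 1 (fully open at 1, half-way at 0, shut at -1). A call has 1 to 12 rows; each row is the pose to reach, as a shift and turn from the pose commanded when the call began, along the tool's axes at that moment, turning the shorter way round; what a row does not reach only later rows make up. A row lasts 1/8 s, in which the tool goes at most 62.5 mm and 10.7 degrees, less where a joint would pass 70% of its speed; a pose out of reach is approached as far as the arm can. A call with a number of a shift or a turn outside -1 to 1 is refused whole. A call with a gripper value outside its range is refused whole. The fingers move at their own pace and stop on an object; "newtons" is the grip in N (left out, the last holds). Time passes only in rows, so rows that repeat a pose let the fingers close. It gives the time, the measured TCP pose, the force, the opening and the grip force at its end, in the units of the state.
- ctrl.get_state(): the state, without advancing time (a new reading comes with each control period).
- ctrl.read_camera(name): name is "side" or "top" or "wrist"; returns a dict with "image" (400x640x3 uint8, red, green, blue), "fovy" (degrees; the focal length in pixels is half the picture's height over the tangent of half this angle, whatever the lens; pixels are square), "cx", "cy" (the principal point, pixels), "extrinsics" (4x4, takes a point from camera to world coordinates). Camera axes: x right, y up, looking along -z (the intrinsics and any distortion apply to the point x, -y, -z); pixel columns grow to the right and rows downward; lengths in m; the calibration is good to about 2 mm. A picture is of the moment at which its call begins. There is no depth.
- ctrl.sign_off(): hands the job in; it is judged then, once.
The state is a dict: "time": time; "qpos": joint angles; "dq": joint speeds; "joint_efforts": joint torques, N m; "eef_pos": TCP position; "tcp_rot": TCP orientation; "contact_force": force on the tool from outside, world axes, zero at the start; "wrist_torque": the same for the moment, N m; "opening": opening from 0.0 (shut) to 1.0 (fully open); "finger_force": force on a finger pad.
Only numpy, scipy, OpenCV 4.12 (cv2) and the standard library are available. Lean on these libraries where they do the work, as an engineer would, in place of code of your own. Each camera call takes 0.05 s, during which the arm holds its last target. There are 200 camera calls.

## Working session

There is one attempt and no reset: what is moved stays moved. The work goes in short steps, Python scripts to look and compute and a tool call to move; the robot and the scene stay as the last step left them, time stands still between calls to the robot, and variables do not carry over. Pictures are saved under pics/ and viewed, at most 10 in all, crops included, and the job is handed in when it is done.

Besides the shell and the picture viewer there is one more tool, called as name(argument=value, ...) on one line, values as JSON. send_rows: Moves the arm, as the interface text tells. Its arguments: {"type":"object","properties":{"moves":{"type":"string"},"newtons":{"type":"number"}},"required":["moves"]}

```bash
ls; mkdir -p pics
cat > h.py <<'E'
import numpy as np, cv2
from plant import ctrl
from scipy.spatial.transform import Rotation as R
def cam(n,save=None):
    c=ctrl.read_camera(n)
    if save: cv2.imwrite('pics/'+save,c['image'][:,:,::-1])
    return c
def f(c): return c['image'].shape[0]/2/np.tan(np.radians(c['fovy'])/2)
def ray(c,u,v):
    d=np.array([(u-c['cx'])/f(c),-(v-c['cy'])/f(c),-1]); E=np.array(c['extrinsics'])
    return E[:3,3],E[:3,:3]@d
def onz(c,u,v,z):
    o,d=ray(c,u,v); return o+d*(z-o[2])/d[2]
def proj(c,p):
    E=np.array(c['extrinsics']); q=E[:3,:3].T@(np.array(p)-E[:3,3])
    return c['cx']+f(c)*q[0]/-q[2], c['cy']-f(c)*q[1]/-q[2]
E
python3 - <<'E'
from h import *
for n in ['side','top']:
    c=cam(n,n+'0.png'); print(n,{k:v for k,v in c.items() if k!='image'})
s=ctrl.get_state(); print(s)
E
```

```text
pics
side {'fovy': 51.86892940825699, 'cx': 319.96110344669, 'cy': 203.23690431930396, 'extrinsics': array([[-0.97526659,  0.15733531, -0.15524396,  0.33845504],
       [-0.22036816, -0.63774275,  0.73805289,  0.70356518],
       [ 0.01711607,  0.75400914,  0.65664088,  0.67345553],
       [ 0.        ,  0.        ,  0.        ,  1.        ]])}
top {'fovy': 43.48206265202383, 'cx': 309.04379791374237, 'cy': 197.4236596834356, 'extrinsics': array([[ 1.50935531e-03,  9.97693449e-01, -6.78638654e-02,
         3.76857287e-01],
       [-9.99983188e-01,  1.12590619e-03, -5.68816272e-03,
         4.26735389e-02],
       [-5.59863434e-03,  6.78713100e-02,  9.97678375e-01,
         1.32143003e+00],
       [ 0.00000000e+00,  0.00000000e+00,  0.00000000e+00,
         1.00000000e+00]])}
{'time': 0.1, 'qpos': array([ 1.11303108e+00,  2.87092949e-01,  1.57805098e+00,  1.66911580e-05,
        1.27864265e+00, -1.49999217e-01]), 'dq': array([-0.00087912, -0.0012217 , -0.00352472,  0.00040638,  0.00136079,
        0.00073755]), 'joint_efforts': array([ 1.19163968e-03, -4.07299554e+01, -2.93697792e+01, -1.55435996e-04,
        3.42630352e-03, -9.39556656e-06]), 'eef_pos': array([0.20418576, 0.64276625, 0.24406387]), 'tcp_rot': array([ 1.53278701e-01,  9.88182390e-01, -1.04430895e-03, -3.35863106e-04]), 'contact_force': array([ 0.04706647, -0.83272272,  0.2445321 ]), 'wrist_torque': array([-0.00213732,  0.05679252,  0.01987865]), 'finger_force': 0.0, 'opening': 1.002234048820377}
```

View pics/top0.png

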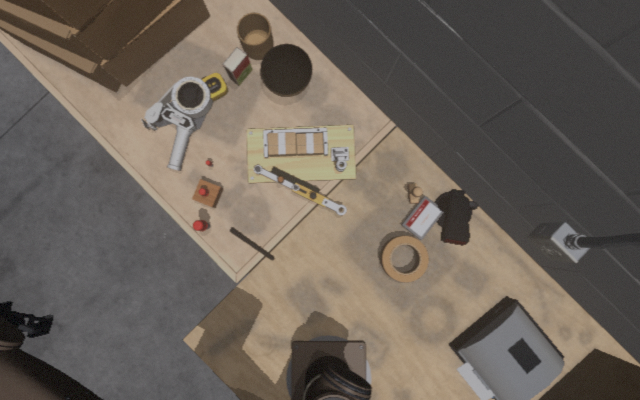

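View pics/side0.png

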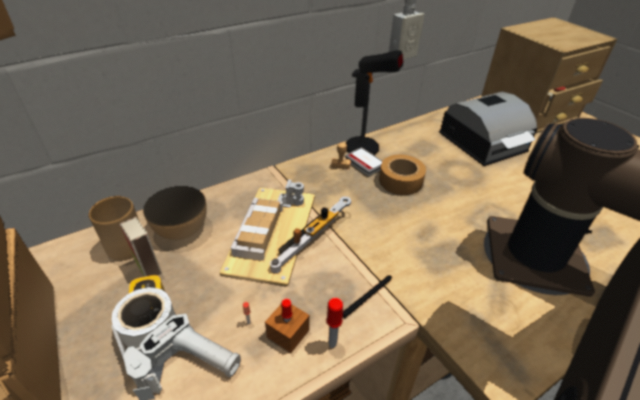

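Top view: red-knobbed candidates at (209,161) small, (203,191) in the wooden block (middle), (199,225) large. Side: small (246,308), block pin (287,308), large (335,312). By the description I choose the one in the block. The nest is at (302,154), with its bar open, running from pivot (258,168) to its end (341,210).

```bash
cat > m.py <<'E'
from h import *
t=cam('top');s=cam('side')
def red(c):
    h=cv2.cvtColor(c['image'],cv2.COLOR_RGB2HSV)
    m=(((h[...,0]<6)|(h[...,0]>174))&(h[...,1]>190)&(h[...,2]>90)).astype(np.uint8)
    n,l,st,ce=cv2.connectedComponentsWithStats(m)
    return [(st[i].tolist(),ce[i].round(1).tolist()) for i in range(1,n) if st[i][4]>8]
for c in (t,s): print(red(c))
h=cv2.cvtColor(t['image'],cv2.COLOR_RGB2HSV)
print(h[175,300],h[135,255],h[100,350],h[150,350])
roi=np.zeros(h.shape[:2],np.uint8); 
m=((h[...,0]>=22)&(h[...,0]<=34)&(h[...,1]>70)&(h[...,2]>120)).astype(np.uint8); m[:110]=0;m[200:]=0;m[:,:235]=0;m[:,370:]=0
m=cv2.morphologyEx(m,cv2.MORPH_OPEN,np.ones((3,3)))
r=cv2.minAreaRect(cv2.findNonZero(m)); b=cv2.boxPoints(r); print(b)
for p in b: print(onz(t,*p,.012))
a=cv2.resize(t['image'][115:235,185:365],None,fx=4.4,fy=4.4,interpolation=cv2.INTER_CUBIC)
cv2.imwrite('pics/t1.png',a[:,:,::-1])
a=cv2.resize(s['image'][170:350,210:370],None,fx=3.3,fy=3.3,interpolation=cv2.INTER_CUBIC)
cv2.imwrite('pics/s1.png',a[:,:,::-1])
E
python3 m.py
```

```text
[]
[([282, 299, 10, 19, 140], [286.6, 308.1]), ([328, 298, 15, 30, 297], [335.6, 311.2])]
[ 26  63 179] [ 30  50 178] [ 14  51 164] [ 26  58 179]Traceback (most recent call last):
  File "m.py", line 14, in <module>
    r=cv2.minAreaRect(cv2.findNonZero(m)); b=cv2.boxPoints(r); print(b)
cv2.error: OpenCV(4.12.0) /io/opencv/modules/imgproc/src/convhull.cpp:143: error: (-215:Assertion failed) total >= 0 && (depth == CV_32F || depth == CV_32S) in function 'convexHull'
```

```bash
sed -i 's/>190)&(h\[...,2\]>90/>130)\&(h[...,2]>80/; s/>=22)/>=20)/; s/,1\]>70)/,1]>40)/' m.py; python3 m.py
```

```text
[([206, 161, 5, 4, 17], [207.9, 162.4]), ([199, 188, 9, 8, 47], [202.5, 191.6]), ([423, 201, 5, 5, 17], [425.0, 202.9]), ([193, 221, 14, 10, 95], [198.9, 225.3]), ([408, 221, 4, 5, 14], [409.4, 222.8])]
[([557, 87, 8, 3, 17], [560.6, 88.1]), ([350, 155, 20, 13, 33], [359.5, 160.9]), ([282, 299, 10, 20, 165], [286.3, 308.5]), ([327, 298, 16, 30, 401], [334.7, 312.2]), ([244, 303, 4, 5, 19], [245.6, 304.9])]
[ 25  61 180] [ 29  50 180] [ 16  53 165] [ 26  60 179]
[[245.47063  128.88235 ]
 [353.08374  123.757935]
 [356.58826  197.35297 ]
 [248.97516  202.47739 ]]
[0.64733751 0.21846456 0.012     ]
[ 0.66113531 -0.06592321  0.012     ]
[ 0.46625273 -0.07421832  0.012     ]
[0.45249401 0.20731514 0.012     ]
```

View pics/t1.png

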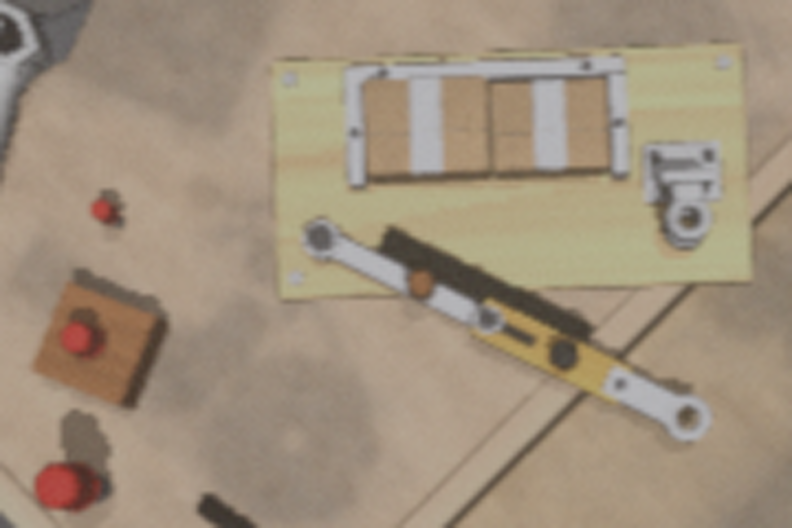

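View pics/s1.png

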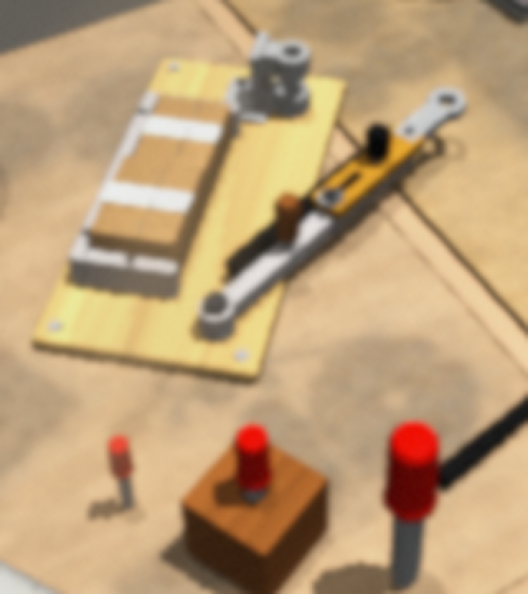

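Top crop: the block pin's knob is at (78,338), the upper knuckle mouth at (688,218), pivot (320,237), grip (421,284), screw (487,317), thumb knob (563,352), and the eye (688,417). The side crop confirms that the block pin is the middle size (small at the left, large at the right).

Run:
```python
from h import *
t=cam('top');s=cam('side')
T=lambda x,y,z:onz(t,185+(x+.5)/4.4-.5,115+(y+.5)/4.4-.5,z)
S=lambda x,y,z:onz(s,210+(x+.5)/3.3-.5,170+(y+.5)/3.3-.5,z)
P={k:T(*v) for k,v in dict(c1=(272,60,.012),c2=(743,44,.012),c3=(752,281,.012),c4=(280,298,.012),knk=(688,218,.066),piv=(320,237,.036),grip=(421,284,.075),screw=(487,317,.046),thumb=(565,350,.069),eye=(688,417,.0435),pin=(76,337,.084)).items()}
Q={k:S(*v) for k,v in dict(c1=(33,346,.012),c2=(165,58,.012),c3=(346,82,.012),c4=(252,381,.012),knk=(293,50,.066),grip=(288,200,.075),thumb=(378,129,.069),eye=(449,99,.0435),pin=(253,434,.096),screw=(332,195,.046)).items()}
# pin: knob underside height? two-ray
def pt(a,b):
    A=[];B=[]
    for o,d in (a,b):
        d=d/np.linalg.norm(d);M=np.eye(3)-np.outer(d,d);A.append(M);B.append(M@o)
    return np.linalg.solve(sum(A),sum(B))
for k in P: print(k,P[k][:2].round(4),Q[k][:2].round(4) if k in Q else '')
print('pin knob',pt(ray(t,202.5,191.6),ray(s,286.4,308.5)))
# nest fit
loc=np.array([[92,130],[92,-155],[-52,-155],[-52,130],[-20,-115],[-20,100]])/1e3
W=np.array([P[k][:2] for k in ['c1','c2','c3','c4','knk','piv']])
a=loc-loc.mean(0);b=W-W.mean(0)
th=np.arctan2((a[:,0]*b[:,1]-a[:,1]*b[:,0]).sum(),(a*b).sum())
r=np.array([[np.cos(th),-np.sin(th)],[np.sin(th),np.cos(th)]])
o=W.mean(0)-r@loc.mean(0); print('yaw',th,'o',o,'res mm',((loc@r.T+o-W)*1e3).round(1).tolist())
kn=r@loc[4]+o;pv=r@loc[5]+o;print('knuckle',kn,'pivot',pv)
for k in ('grip','screw','thumb','eye'):
    d=P[k][:2]-pv; d2=Q[k][:2]-pv
    l=r.T@d; print(k,np.linalg.norm(d),np.linalg.norm(d2),'ang',np.arctan2(-l[0],-l[1]))
```

```text
c1 [0.649  0.2159] [0.6442 0.224 ]
c2 [ 0.6588 -0.067 ] [ 0.6581 -0.0637]
c3 [ 0.5159 -0.0717] [ 0.5155 -0.0692]
c4 [0.5054 0.2097] [0.5058 0.2183]
knk [ 0.5463 -0.0305] [ 0.5462 -0.0318]
piv [0.539  0.1835] 
grip [0.5073 0.1217] [0.5073 0.1249]
screw [0.4911 0.0851] [0.4887 0.0855]
thumb [0.4703 0.0399] [0.4682 0.04  ]
eye [ 0.4333 -0.0315] [ 0.4312 -0.0316]
pin [0.4762 0.3153] [0.4747 0.3119]
pin knob [0.47496817 0.31472173 0.0790837 ]
yaw 0.03542613377834676 o [0.56204041 0.08393862] res mm [[0.3, 1.2], [0.6, -0.8], [-0.3, -1.1], [0.1, 2.3], [-0.2, -1.2], [-0.5, -0.4]]
knuckle [ 0.54612611 -0.0316976 ] pivot [0.53851109 0.1831675 ]
grip 0.0689735886353773 0.06612689414453385 ang 0.5051429659734011
screw 0.10892800904162284 0.10966945224062963 ang 0.48552682891955445
thumb 0.15872974043552293 0.15952973697068726 ang 0.4799386017741081
eye 0.2390436263145587 0.24010753552120226 ang 0.49110989259471777
```

```bash
cat >> h.py <<'E'
def plan(p,yaw=None,s=None):
    "shift units + z turn units from the present pose to TCP p, tool y at world angle yaw, tool down"
    s=s or ctrl.get_state(); r=R.from_quat(s['tcp_rot'])
    sh=r.inv().apply(np.array(p)-s['eef_pos'])/.2
    t=np.zeros(3)
    if yaw is not None:
        y=np.array([np.cos(yaw),np.sin(yaw),0]);z=np.array([0,0,-1.]);x=np.cross(y,z)
        t=(r.inv()*R.from_matrix(np.c_[x,y,z])).as_rotvec()/(2*np.pi)
    print('t',s['time'],'turn',t.round(4),'shift',sh.round(4))
def st():
    s=ctrl.get_state(); r=R.from_quat(s['tcp_rot']).as_matrix()
    print(round(s['time'],2),s['eef_pos'].round(4),'yaw',round(np.arctan2(r[1,1],r[0,1]),4),'z',r[:,2].round(3),'F',s['contact_force'].round(1),'open',round(s['opening'],3),'ff',round(float(s['finger_force']),1),'j6',round(s['qpos'][5],2))
E
python3 -c "
from h import *
plan((.43,.03,.25),-.452)"
```

```text
t 0.4 turn [-0.     0.     0.273] shift [-2.0036 -2.5803 -0.0236]
```

send_rows(moves="0 0 0.03 -0.2 -0.25 0 1; 0 0 0.06 -0.45 -0.5 0 0.5; 0 0 0.09 -0.65 -0.75 0 0; 0 0 0.11 -0.8 -1 0 0; 0 0 0.11 -0.8 -1 0 0", newtons=30)

```text
time: 1.02
eef_pos: [0.2969, 0.4014, 0.2451]
tcp_rot: [0.481, 0.877, -0.0, 0.0]
contact_force: [-0.2, 1.3, 0.2]
opening: 0.497
finger_force: 0.0
```

```bash
python3 -c "
from h import *
st()
plan((.43,.03,.25),-.452)"
```

```text
1.02 [0.2969 0.4014 0.2451] yaw 0.5676 z [ 0.    -0.001 -1.   ] F [-0.2  1.3  0.2] open 0.497 ff 0.0 j6 0.16
t 1.025 turn [-0.000e+00  1.000e-04  1.623e-01] shift [-1.9237 -0.4371 -0.0233]
```

send_rows(moves="0 0 0.02 -0.3 -0.07 0 0; 0 0 0.05 -0.6 -0.14 0 0; 0 0 0.08 -0.85 -0.2 0 0; 0 0 0.1 -1 -0.24 0 0")

```text
time: 1.52
eef_pos: [0.365, 0.2089, 0.2459]
tcp_rot: [0.728, 0.685, 0.001, 0.0]
contact_force: [0.0, 0.3, 0.1]
opening: 0.5
finger_force: 0.0
```

```bash
python3 -c "
from h import *
st()
plan((.43,.03,.25),-.452)"
```

```text
1.52 [0.365  0.2089 0.2459] yaw -0.0613 z [ 0.001  0.001 -1.   ] F [0.  0.3 0.1] open 0.5 ff 0.0 j6 0.34
t 1.525 turn [ 0.0002 -0.0001  0.0622] shift [-0.8728  0.3791 -0.0204]
```

send_rows(moves="0 0 0.025 -0.3 0.13 0 0; 0 0 0.05 -0.6 0.26 0 0; 0 0 0.062 -0.87 0.38 0 0; 0 0 0.062 -0.87 0.38 0 0; 0 0 0.062 -0.87 0.38 0 0")

```text
time: 2.15
eef_pos: [0.4305, 0.0324, 0.2454]
tcp_rot: [0.846, 0.533, 0.0, -0.0]
contact_force: [-0.5, 0.4, 0.1]
opening: 0.503
finger_force: 0.0
```

```bash
python3 -c "
from h import *
st()
c=cam('wrist','w1.png'); print(c['fovy'],c['cx'],c['cy'],np.array(c['extrinsics']).round(4).tolist())
for p in [(.4692,.04,.069),(.4322,-.0315,.0435),(.5461,-.0317,.066)]: print(proj(c,p))"
```

```text
2.15 [0.4305 0.0324 0.2454] yaw -0.4457 z [-0.     0.001 -1.   ] F [-0.5  0.4  0.1] open 0.503 ff 0.0 j6 0.28
67.71209844783115 322.7646282812712 199.73776496222928 [[0.9017, 0.4101, 0.1368, 0.4659], [-0.4323, 0.8549, 0.2868, 0.107], [0.0007, -0.3178, 0.9482, 0.3737], [0.0, 0.0, 0.0, 1.0]]
(np.float64(353.53270749330864), np.float64(160.06827308012316))
(np.float64(347.1914052322202), np.float64(222.47662038140845))
(np.float64(445.6183510197635), np.float64(188.4525956266086))
```

View pics/w1.png

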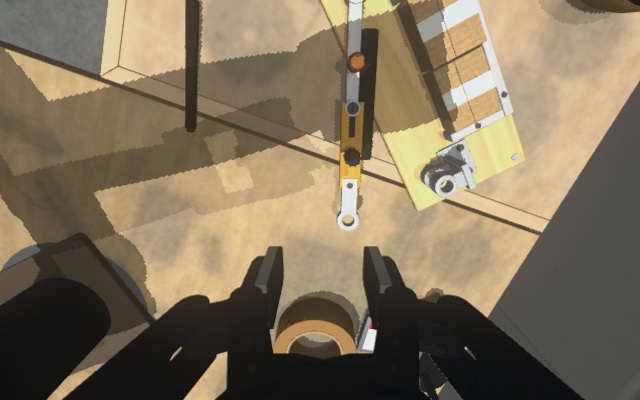

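Wrist view: thumb knob at about (352,157), eye (348,219), knuckle mouth (447,186), screw (353,108), and grip (357,62). I'll refine in an enlarged crop.

```bash
python3 -c "
import cv2
a=cv2.imread('pics/w1.png')[125:235,320:480]
cv2.imwrite('pics/w1c.png',cv2.resize(a,None,fx=5,fy=5,interpolation=cv2.INTER_CUBIC))"
```

```text
(no output)
```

View pics/w1c.png

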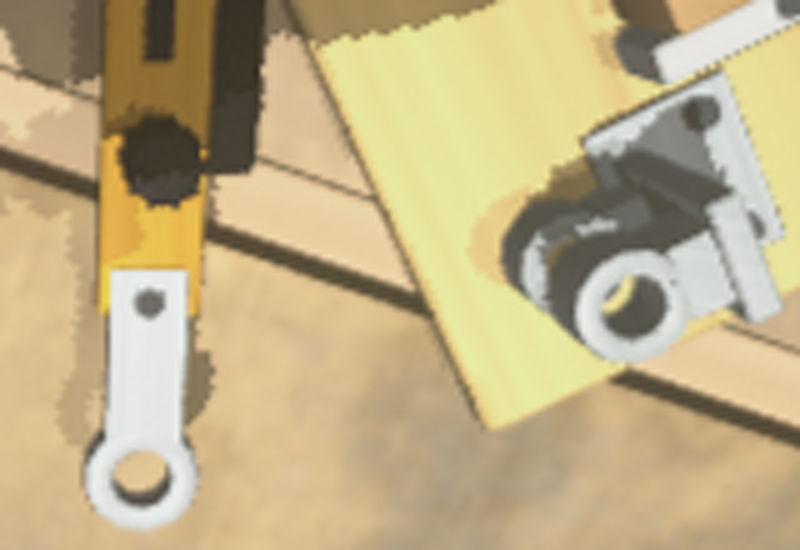

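```bash
python3 -c "
from h import *
c=cam('wrist')
g=lambda x,y,z:onz(c,320+(x+.5)/5-.5,125+(y+.5)/5-.5,z)
k=g(165,168,.069);e=g(141,481,.0435);n=g(632,306,.066);sc=onz(c,352.7,107.5,.046);gr=onz(c,357.3,61.5,.075)
print(k,e,n,sc,gr)
L=lambda a,b:np.linalg.norm((a-b)[:2])
print('eye-knob',L(k,e),'eye-screw',L(e,sc),'eye-grip',L(e,gr),'ang',[np.arctan2(*(a-b)[:2]) for a,b in((sc,e),(gr,e),(k,e))])
d=(k-e)[:2]/L(k,e)
print('piv from eye dir, screw:',(sc[:2]+d*.11), (gr[:2]+d*.068))
plan((k[0],k[1],.12),-.452+.0)
"
```

```text
[0.46881891 0.0428933  0.069     ] [ 0.4335594  -0.02917336  0.0435    ] [ 0.54718303 -0.02820526  0.066     ] [0.49074744 0.08710062 0.046     ] [0.50847285 0.12392601 0.075     ]
eye-knob 0.08022989609556469 eye-screw 0.12957665659894124 eye-grip 0.17044483586789133 ang [np.float64(0.45709728475340095), np.float64(0.45506121631818736), np.float64(0.45502079416651287)]
piv from eye dir, screw: [0.53909035 0.18590833] [0.53835756 0.18500714]
t 2.25 turn [-0.0001 -0.0001  0.0014] shift [0.1258 0.1549 0.6263]
```

send_rows(moves="0 0 0.0015 0.117 0.16 0.25 0; 0 0 0.0015 0.117 0.16 0.5 0; 0 0 0.0015 0.117 0.16 0.75 0; 0 0 0.0015 0.117 0.16 0.925 0; 0 0 0.0015 0.117 0.16 0.925 0; 0 0 0.0015 0.117 0.16 0.925 -1; 0 0 0.0015 0.117 0.16 0.925 -1; 0 0 0.0015 0.117 0.16 0.925 -1; 0 0 0.0015 0.117 0.16 0.925 -1", newtons=25)

```text
time: 3.38
eef_pos: [0.4709, 0.0394, 0.0624]
tcp_rot: [0.849, 0.529, 0.002, 0.001]
contact_force: [-0.3, 2.4, 6.9]
opening: 0.17
finger_force: 25.4
```

Run:
```python
from h import *
st()
pv=np.array([.5386,.1842]);s=ctrl.get_state();d=pv-s['eef_pos'][:2];print(np.hypot(*d),np.arctan2(*d))
th0=np.arctan2(*d);rr=np.hypot(*d)
r=R.from_quat(s['tcp_rot'])
for th in np.linspace(th0,-.0354-.01,9):  # world dir pivot->end = (-sin,-cos)
    p=pv-rr*np.array([np.sin(th),np.cos(th)])
    plan((*p,s['eef_pos'][2]),-th,s)
```

```text
3.38 [0.4709 0.0394 0.0624] yaw -0.4556 z [ 0.004  0.    -1.   ] F [-0.3  2.4  6.9] open 0.17 ff 25.4 j6 0.32
0.15983514641631727 0.4374971016056256
t 3.375 turn [ 0.0006 -0.0003 -0.0029] shift [ 0. -0.  0.]
t 3.375 turn [ 0.0006 -0.0003 -0.0125] shift [0.0023 0.0482 0.0002]
t 3.375 turn [ 0.0006 -0.0003 -0.0221] shift [0.0076 0.0961 0.0004]
t 3.375 turn [ 0.0006 -0.0002 -0.0317] shift [0.0157 0.1437 0.0005]
t 3.375 turn [ 0.0006 -0.0002 -0.0413] shift [0.0266 0.1906 0.0007]
t 3.375 turn [ 0.0006 -0.0002 -0.0509] shift [0.0404 0.2369 0.0009]
t 3.375 turn [ 0.0006 -0.0002 -0.0605] shift [0.0569 0.2822 0.0011]
t 3.375 turn [ 0.0006 -0.0002 -0.0701] shift [0.0762 0.3264 0.0013]
t 3.375 turn [ 0.0006 -0.0001 -0.0797] shift [0.0981 0.3694 0.0015]
```

send_rows(moves="0 0 -0.01 0.001 0.03 -0.01 -1; 0 0 -0.022 0.0076 0.096 -0.01 -1; 0 0 -0.032 0.0157 0.144 -0.01 -1; 0 0 -0.042 0.0266 0.191 -0.01 -1; 0 0 -0.052 0.0404 0.237 -0.01 -1; 0 0 -0.061 0.057 0.282 -0.01 -1; 0 0 -0.07 0.076 0.326 -0.01 -1; 0 0 -0.075 0.086 0.347 -0.01 -1; 0 0 -0.079 0.097 0.366 -0.01 -1; 0 0 -0.079 0.097 0.366 -0.01 -1")

```text
time: 4.62
eef_pos: [0.5443, 0.0241, 0.0626]
tcp_rot: [0.693, 0.721, 0.0, 0.001]
contact_force: [2.2, -1.7, -1.7]
opening: 0.177
finger_force: 24.9
```

Run:
```python
from h import *
st()
pv=np.array([.5386,.1842]);s=ctrl.get_state();d=pv-s['eef_pos'][:2];print(np.hypot(*d),np.arctan2(*d))
```

```text
4.62 [0.5443 0.0241 0.0626] yaw 0.0408 z [ 0.002 -0.001 -1.   ] F [ 2.2 -1.7 -1.7] open 0.177 ff 24.9 j6 -0.18
0.16017656297746932 -0.03553884192982781
```

send_rows(moves="0 0 0 0 0.012 0 -1; 0 0 0 0 0.025 0 -1; 0 0 0 0 0.025 0 -1")

```text
time: 5.0
eef_pos: [0.546, 0.0248, 0.0624]
tcp_rot: [0.692, 0.722, -0.003, -0.003]
contact_force: [-9.3, -2.3, 8.7]
opening: 0.172
finger_force: 26.0
```

Run:
```python
from h import *
st()
s=ctrl.get_state();pv=np.array([.5386,.1842]);d=pv-s['eef_pos'][:2];print(np.hypot(*d),np.arctan2(*d))
```

```text
5.0 [0.546  0.0248 0.0624] yaw 0.0419 z [-0.008 -0.    -1.   ] F [-9.3 -2.3  8.7] open 0.172 ff 26.0 j6 -0.18
0.15954637074722855 -0.046089861643105356
```

send_rows(moves="0 0 0 0 -0.012 0 -1; 0 0 0 0.03 -0.012 0 -1; 0 0 0 0.06 -0.012 0 -1; 0 0 0 0.09 -0.012 0 -1; 0 0 0 0.122 -0.012 0 -1; 0 0 0 0.122 -0.012 0 -1; 0 0 0 0.122 -0.012 0 -1")

```text
time: 5.88
eef_pos: [0.5447, 0.0503, 0.0624]
tcp_rot: [0.692, 0.721, 0.0, -0.001]
contact_force: [-4.7, 0.2, 4.6]
opening: 0.171
finger_force: 25.5
```

Run:
```python
from h import *
st()
s=ctrl.get_state();pv=np.array([.5386,.1842]);d=pv-s['eef_pos'][:2];print(np.hypot(*d),np.arctan2(*d))
```

```text
5.88 [0.5447 0.0503 0.0624] yaw 0.041 z [-0.001  0.002 -1.   ] F [-4.7  0.2  4.6] open 0.171 ff 25.5 j6 -0.14
0.13405748098784565 -0.045492991166861486
```

send_rows(moves="0 0 0 -0.006 0.003 0 -1; 0 0 0 -0.006 0.003 0 -0.35; 0 0 0 -0.006 0.003 0 -0.35; 0 0 0 -0.006 0.003 0 -0.35; 0 0 0 -0.006 0.003 -0.2 -0.3; 0 0 0 -0.006 0.003 -0.45 -0.3; 0 0 0 -0.006 0.003 -0.75 0; 0 0 0 -0.006 0.003 -0.9 0; 0 0 0 -0.006 0.003 -0.9 0")

```text
time: 7.0
eef_pos: [0.5476, 0.0478, 0.2459]
tcp_rot: [0.692, 0.721, 0.002, 0.003]
contact_force: [1.0, 0.4, -0.2]
opening: 0.498
finger_force: 0.0
```

Run:
```python
from h import *
st()
t=cam('top','t2.png');s=cam('side','s2.png');w=cam('wrist','w2.png')
def pt(a,b):
    A=[];B=[]
    for o,d in (a,b):
        d=d/np.linalg.norm(d);M=np.eye(3)-np.outer(d,d);A.append(M);B.append(M@o)
    return np.linalg.solve(sum(A),sum(B))
print('big',pt(ray(t,198.9,225.3),ray(s,334.7,312.2)),'small',pt(ray(t,207.9,162.4),ray(s,245.6,304.9)))
print([proj(w,p) for p in [(.5466,-.03,.066),(.5445,.05,.069)]])
W=w['image'][60:260,180:460]
cv2.imwrite('pics/w2c.png',cv2.resize(W,None,fx=2.85,fy=2.85,interpolation=cv2.INTER_CUBIC)[:,:,::-1])
plan((.475,.3147,.25),.04)
```

```text
7.0 [0.5476 0.0478 0.2459] yaw 0.0409 z [ 0.008 -0.001 -1.   ] F [ 1.   0.4 -0.2] open 0.498 ff 0.0 j6 -0.14
big [0.39132452 0.31751343 0.1008164 ] small [0.55246859 0.30781325 0.05403339]
[(np.float64(321.14830169823495), np.float64(248.56909034533905)), (np.float64(322.01973441171896), np.float64(181.10166562534368))]
t 7.15 turn [-0.0005 -0.0001  0.0001] shift [ 1.3468 -0.2944 -0.0475]
```

View pics/w2c.png

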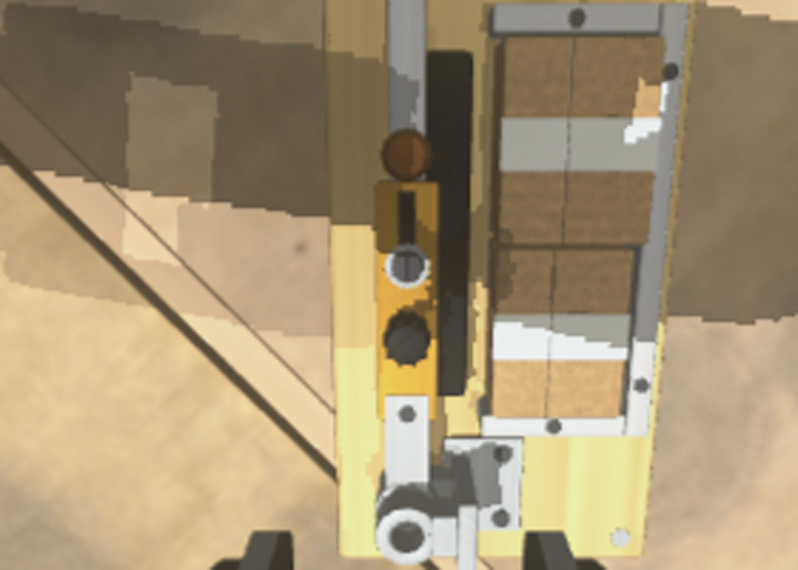

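Wrist crop shows the bar shut, with the thumb knob at (406,340), the strap between the knuckles, the mouth at (405,537), and both boxes in place. Next is the pin.

send_rows(moves="0 0 0 0.28 -0.06 -0.02 0; 0 0 0 0.56 -0.13 -0.02 0; 0 0 0 0.84 -0.2 -0.02 0; 0 0 0 1 -0.29 -0.02 0; 0 0 0 1 -0.29 -0.02 0")

```text
time: 7.78
eef_pos: [0.4774, 0.2469, 0.2436]
tcp_rot: [0.691, 0.723, -0.002, -0.001]
contact_force: [0.2, 0.1, 0.2]
opening: 0.499
finger_force: 0.0
```

```bash
cat > pin.py <<'E'
from h import *
st(); c=cam('wrist')
h=cv2.cvtColor(c['image'],cv2.COLOR_RGB2HSV)
m=(((h[...,0]<6)|(h[...,0]>174))&(h[...,1]>130)&(h[...,2]>60)).astype(np.uint8)
n,l,sx,ce=cv2.connectedComponentsWithStats(m)
for i in range(1,n):
    if sx[i][4]>30: print(sx[i],ce[i].round(1),onz(c,*ce[i],.098).round(4),onz(c,*ce[i],.084).round(4))
print('expect',proj(c,(.475,.3147,.084)))
o=np.array(c['extrinsics'])[:3,3];print('cam',o)
plan((.475,.3147,.083),.04)
E
python3 pin.py
```

```text
7.78 [0.4774 0.2469 0.2436] yaw 0.0449 z [-0.005 -0.001 -1.   ] F [0.2 0.1 0.2] open 0.499 ff 0.0 j6 0.24
[ 206   93   46   33 1018] [226.1 108.8] [0.3887 0.3178 0.098 ] [0.3844 0.3172 0.084 ]
[315 105  20  22 306] [325.  115.7] [0.4759 0.3157 0.098 ] [0.476 0.315 0.084]
[390 117  16  12 118] [399.1 122.2] [0.542  0.3131 0.098 ] [0.5455 0.3122 0.084 ]
[588 198  52  41 732] [619.8 218.9] [0.7709 0.2305 0.098 ] [0.7861 0.2254 0.084 ]
expect (np.float64(323.88921697128814), np.float64(116.0266679453089))
cam [0.47442569 0.32955535 0.37174819]
t 7.825 turn [-0.0006  0.0002  0.0005] shift [0.3462 0.0011 0.8045]
```

send_rows(moves="0 0 0 0.2 0.005 0.1 0; 0 0 0 0.348 0.005 0.3 0; 0 0 0 0.348 0.005 0.5 0; 0 0 0 0.348 0.005 0.7 0; 0 0 0 0.348 0.005 0.8 0; 0 0 0 0.348 0.005 0.8 0; 0 0 0 0.348 0.005 0.8 -1; 0 0 0 0.348 0.005 0.8 -1; 0 0 0 0.348 0.005 0.8 -1; 0 0 0 0.348 0.005 0.8 -1", newtons=30)

```text
time: 9.07
eef_pos: [0.4785, 0.3155, 0.0883]
tcp_rot: [0.692, 0.722, 0.001, 0.0]
contact_force: [-2.3, -0.8, 6.4]
opening: 0.2
finger_force: 29.7
```

```bash
python3 -c "
from h import *
st()"
```

```text
9.07 [0.4785 0.3155 0.0883] yaw 0.0411 z [ 0.002  0.001 -1.   ] F [-2.3 -0.8  6.4] open 0.2 ff 29.7 j6 0.36
```

send_rows(moves="0 0 0 0 0 -0.1 -1; 0 0 0 0 0 -0.25 -1; 0 0 0 0 0 -0.5 -1; 0 0 0 0 0 -0.6 -1; 0 0 0 0 0 -0.6 -1")

```text
time: 9.7
eef_pos: [0.4788, 0.3153, 0.2085]
tcp_rot: [0.692, 0.721, 0.002, 0.001]
contact_force: [-0.1, -0.2, -1.0]
opening: 0.198
finger_force: 29.8
```

Run:
```python
from h import *
st()
s=cam('side','s3.png');w=cam('wrist','w3.png')
e=ctrl.get_state()['eef_pos'];u,v=map(int,proj(s,e-[0,0,.03]));print(u,v)
a=s['image'][max(0,v-60):v+80,u-70:u+70];a=cv2.resize(a,None,fx=4,fy=4,interpolation=cv2.INTER_CUBIC)[:560]
b=cv2.resize(w['image'],None,fx=.35,fy=.35)
o=np.zeros((560,784,3),np.uint8);o[:a.shape[0],:a.shape[1]]=a;o[:b.shape[0],560:]=b[:,:224]
cv2.imwrite('pics/g3.png',o[:,:,::-1])
plan((.5473,-.030,.2),.04)
```

```text
9.7 [0.4788 0.3153 0.2085] yaw 0.041 z [ 0.004  0.002 -1.   ] F [-0.1 -0.2 -1. ] open 0.198 ff 29.8 j6 0.36
282 271
t 9.8 turn [-0.0004  0.0002  0.0001] shift [-1.7354  0.2812  0.0241]
```

View pics/g3.png

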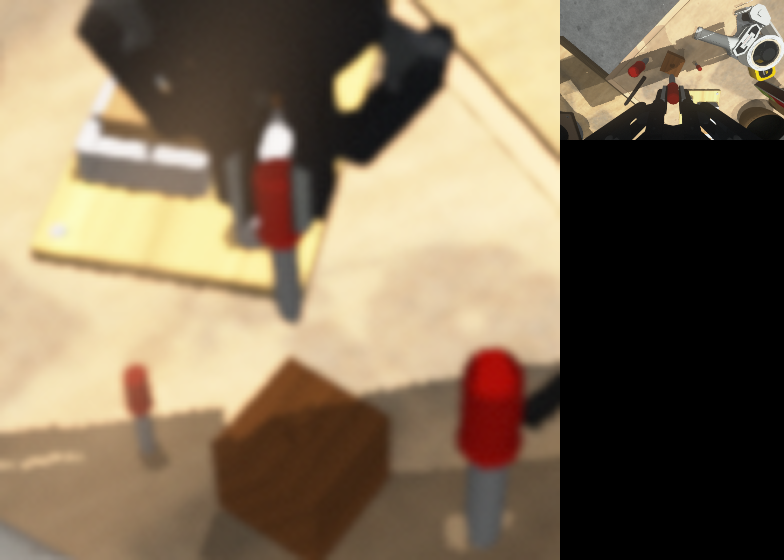

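Side crop: the middle pin hangs upright in the jaws, knob from (274,160) to (283,248) and nose at (292,320). I'll check its verticality and nose position.

Run:
```python
from h import *
s=cam('side');e=ctrl.get_state()['eef_pos']
for z in (.128,.130,.132): print(onz(s,212+292/4-.4,211+316/4-.4,z).round(4))
for k,z in (('tip',.130),('under',.182)):
    u,v=proj(s,(e[0],e[1],z)); print(k,(u+.4-212)*4,(v+.4-211)*4)
```

```text
[0.4761 0.3126 0.128 ]
[0.4756 0.3141 0.13  ]
[0.4751 0.3155 0.132 ]
tip 289.41546472196046 316.148208156038
under 283.9454653465705 232.68703078677117
```

send_rows(moves="0 0 0 -0.25 0.04 0 -1; 0 0 0 -0.5 0.08 0 -1; 0 0 0 -0.75 0.12 0 -1; 0 0 0 -0.95 0.16 0 -1; 0 0 0 -0.95 0.16 0 -1")

```text
time: 10.48
eef_pos: [0.517, 0.124, 0.204]
tcp_rot: [0.694, 0.72, -0.002, -0.001]
contact_force: [0.5, 0.5, -0.3]
opening: 0.194
finger_force: 29.8
```

```bash
python3 -c "
from h import *
st()
plan((.5473,-.030,.2),.04)"
```

```text
10.47 [0.517 0.124 0.204] yaw 0.0367 z [-0.004 -0.    -1.   ] F [ 0.5  0.5 -0.3] open 0.194 ff 29.8 j6 0.01
t 10.475 turn [-0.0006  0.0001 -0.0005] shift [-0.7751  0.1231  0.0197]
```

send_rows(moves="0 0 0 -0.25 0.04 0 -1; 0 0 0 -0.5 0.08 0 -1; 0 0 0 -0.7 0.115 0.05 -1; 0 0 0 -0.775 0.123 0.14 -1; 0 0 0 -0.775 0.123 0.21 -1; 0 0 0 -0.775 0.123 0.21 -1; 0 0 0 -0.775 0.123 0.21 -1")

```text
time: 11.35
eef_pos: [0.5484, -0.0261, 0.1643]
tcp_rot: [0.692, 0.722, 0.0, -0.0]
contact_force: [0.0, -0.1, -0.4]
opening: 0.193
finger_force: 29.8
```

Run:
```python
from h import *
st()
s=cam('side');w=cam('wrist')
a=s['image'];e=ctrl.get_state()['eef_pos']
for z in(e[2]-.0784,.066): print(z,proj(s,(e[0],e[1],z)),proj(s,(.5473,-.03,z)))
a=cv2.resize(a[160:230,250:330],None,fx=7,fy=7,interpolation=cv2.INTER_CUBIC)
cv2.imwrite('pics/s4.png',a[:,:,::-1])
```

```text
11.35 [ 0.5484 -0.0261  0.1643] yaw 0.0427 z [-0.  0. -1.] F [ 0.  -0.1 -0.4] open 0.193 ff 29.8 j6 -0.28
0.08674790914104699 (np.float64(296.59973861473753), np.float64(179.00788349847994)) (np.float64(297.63483828533714), np.float64(178.23733590830744))
0.066 (np.float64(296.77721356509846), np.float64(185.97774647524315)) (np.float64(297.7974000422151), np.float64(185.2016752529884))
```

View pics/s4.png

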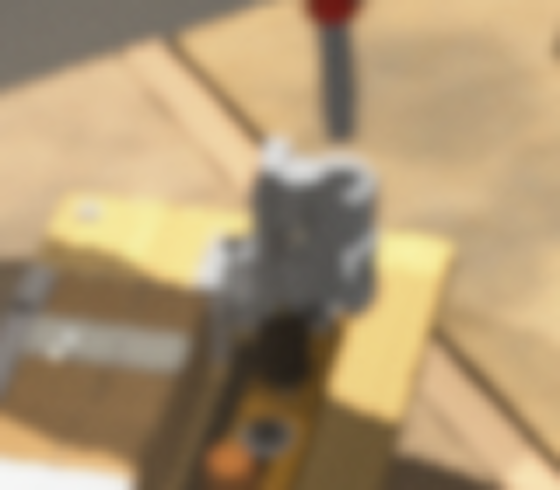

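Side crop: nose at (341,135), knuckle mouth at about (338,178). They're lined up across the view, and the nose is still slightly short along y. I'll shift and lower gently.

send_rows(moves="0 0 0 -0.02 0 0 -1; 0 0 0 -0.02 0 0.04 -1; 0 0 0 -0.02 0 0.08 -1; 0 0 0 -0.02 0 0.12 -1; 0 0 0 -0.02 0 0.12 -1; 0 0 0 -0.02 0 0.12 -1")

```text
time: 12.2
eef_pos: [0.5485, -0.0314, 0.1402]
tcp_rot: [0.692, 0.721, -0.0, -0.0]
contact_force: [0.5, 0.2, -0.9]
opening: 0.197
finger_force: 29.6
```

Run:
```python
from h import *
st()
s=cam('side')
a=cv2.resize(s['image'][150:230,250:340],None,fx=7,fy=7,interpolation=cv2.INTER_CUBIC)
cv2.imwrite('pics/s5.png',a[:,:,::-1])
```

```text
12.2 [ 0.5485 -0.0314  0.1402] yaw 0.0409 z [-0.001  0.    -1.   ] F [ 0.5  0.2 -0.9] open 0.197 ff 29.6 j6 -0.28
```

send_rows(moves="0 0 0 0 0 0.03 -1; 0 0 0 0 0 0.06 -1; 0 0 0 0 0 0.06 -1")

```text
time: 12.62
eef_pos: [0.5487, -0.0313, 0.1278]
tcp_rot: [0.693, 0.721, 0.0, 0.0]
contact_force: [2.4, 1.7, -2.3]
opening: 0.195
finger_force: 29.1
```

send_rows(moves="0 0 0 0 0 0.015 -1; 0 0 0 0 0 0.03 -1; 0 0 0 0 0 0.045 -1; 0 0 0 0 0 0.045 -1")

```text
time: 13.12
eef_pos: [0.5487, -0.0314, 0.1191]
tcp_rot: [0.693, 0.721, 0.0, 0.0]
contact_force: [2.2, 2.3, -0.7]
opening: 0.194
finger_force: 29.2
```

send_rows(moves="0 0 0 0 0 0.015 -1; 0 0 0 0 0 0.03 -1; 0 0 0 0 0 0.03 -1")

```text
time: 13.5
eef_pos: [0.5486, -0.0314, 0.113]
tcp_rot: [0.693, 0.721, 0.0, -0.0]
contact_force: [2.1, 2.2, -1.0]
opening: 0.194
finger_force: 29.2
```

send_rows(moves="0 0 0 0.004 0.004 0.015 -1; 0 0 0 0.004 0.004 0.03 -1; 0 0 0 0.004 0.004 0.045 -1; 0 0 0 0.004 0.004 0.06 -1; 0 0 0 0.004 0.004 0.06 -1")

```text
time: 14.12
eef_pos: [0.5489, -0.0307, 0.1007]
tcp_rot: [0.692, 0.721, -0.0, -0.001]
contact_force: [0.4, 1.3, -2.1]
opening: 0.198
finger_force: 29.6
```

send_rows(moves="0 0 0 0.003 0 0.015 -1; 0 0 0 0.003 0 0.03 -1; 0 0 0 0.003 0 0.045 -1; 0 0 0 0.003 0 0.045 -1; 0 0 0 0.003 0 0.045 -0.4; 0 0 0 0.003 0 0.045 -0.2; 0 0 0 0.003 0 0.045 -0.2; 0 0 0 0.003 0 -0.1 -0.2; 0 0 0 0.003 0 -0.4 -0.2; 0 0 0 0.003 0 -0.8 -0.2; 0 0 0 0.003 0 -0.8 -0.2")

```text
time: 15.5
eef_pos: [0.5515, -0.0305, 0.2672]
tcp_rot: [0.692, 0.721, 0.002, 0.004]
contact_force: [1.1, -0.6, -0.1]
opening: 0.397
finger_force: 0.0
```

Run:
```python
from h import *
st()
s=cam('side');w=cam('wrist')
print(proj(s,(.5473,-.03,.088)),[proj(w,(.5473,-.03,z)) for z in(.066,.102)])
a=cv2.resize(s['image'][150:230,255:335],None,fx=5,fy=5,interpolation=cv2.INTER_CUBIC)
b=cv2.resize(w['image'][140:340,220:420],None,fx=2,fy=2)
cv2.imwrite('pics/f.png',np.hstack([a,b])[:,:,::-1])
```

```text
15.5 [ 0.5515 -0.0305  0.2672] yaw 0.041 z [ 0.009 -0.002 -1.   ] F [ 1.1 -0.6 -0.1] open 0.397 ff 0.0 j6 -0.28
(np.float64(297.6248801475438), np.float64(177.81071742087414)) [(np.float64(317.26116068275854), np.float64(175.20715414553618)), (np.float64(316.9887838990002), np.float64(183.7929144241132))]
```

View pics/f.png

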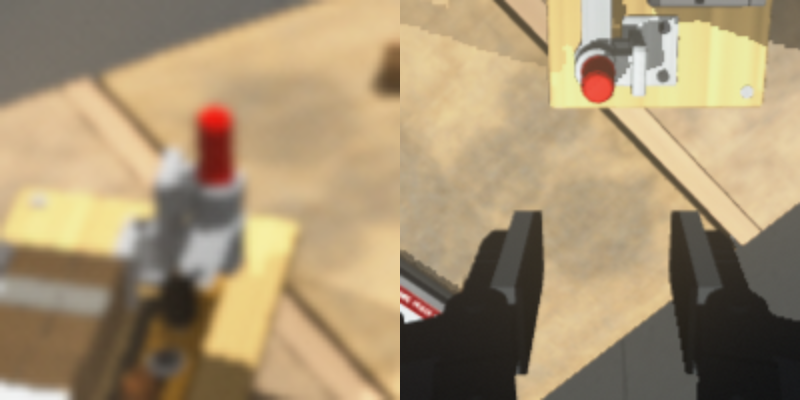

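Run:
```python
from h import *
s=cam('side');h=cv2.cvtColor(s['image'],cv2.COLOR_RGB2HSV)
m=(((h[...,0]<6)|(h[...,0]>174))&(h[...,1]>130)&(h[...,2]>60)).astype(np.uint8);m[:165]=0;m[195:]=0;m[:,:285]=0;m[:,310:]=0
M=cv2.moments(m,True);u,v=M['m10']/M['m00'],M['m01']/M['m00'];print(u,v,cv2.boundingRect(m))
for dz in(0,.003,.006,.010):
    # knob silhouette top (far rim of the top) and bottom (near rim underside)
    print(dz,proj(s,(.5473,-.0305,.084+dz)),proj(s,(.5473,-.0305-.009,.102+dz))[1],proj(s,(.5473,-.0305+.010,.066+dz))[1])
```

```text
297.68674698795184 178.81927710843374 (295, 171, 6, 16)
0 (np.float64(297.7123356495616), np.float64(179.0438745097353)) 170.6059961637835 187.65083148201347
0.003 (np.float64(297.68866068132047), np.float64(178.0244490613945)) 169.56361791965682 186.65369470843973
0.006 (np.float64(297.6648882790376), np.float64(177.00082818011037)) 168.51692645535158 185.6524731713414
0.01 (np.float64(297.63303913613527), np.float64(175.62942922185988)) 167.1145819833182 184.3111135441011
```

Final picture: the knob sits on the upper knuckle. Its red rows 171–187 match the home position, and the bar is shut.

```bash
python3 -c "
from h import *
print(ctrl.sign_off())"
```

```text
the job is handed in; nothing more can be done
None
```

I handed the job in with the bar shut and the middle-sized pin through both knuckles and the eye. Its knob looked home on the upper knuckle in the last side view, and the run took about 16 s of the 54 s; the sign-off call returned no verdict.

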